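# Swing the tonearm over the stylus gauge and lower it

## Task

A new cartridge is to be weighed. The tonearm of the turntable is held up by its arm lift: with one finger push the arm sideways, in over the platter, until its stylus hangs above the round white target of the stylus gauge, then push the red-tipped cue lever all the way down so that the stylus comes down on the target. Push only, and lightly: never pinch, lift or force the tonearm, never lower it anywhere but over the target, and leave the gauge and everything else lying as it is.

Things in the scene. Friction and masses are not known exactly. Their poses are not given: they have to be found in the camera images.
- turntable: Walnut record player, fixed. Plinth 340 (its x) by 440 mm (its y), top 65 mm above the marble. Origin at marble height under its centre; x to its back, y to its left. Platter (radius 150 mm, does not turn), cork mat on top (91 mm high), centred at (0, 50) mm, spindle to 106 mm. Arm rest, a post 114 mm high, at (-5, -135) mm; arm bearing and weight, up to 138 mm, around and behind (125, -125) mm.
- swing_axis (a point): Point on the vertical axis about which the tonearm swings, at the height of its horizontal bearing, 116.5 mm above the marble.
- tone_swing (a joint): Swing of the tonearm about swing_axis, rad: 0 = above the arm rest, arm along the turntable's -x; grows clockwise seen from above, the stylus going to the turntable's +y, in over the platter; stops at -0.02 and 0.62. Starts at 0.02 to 0.14; over the target about 0.32 to 0.48. Turns at some 0.05 N, stays where left; pushed at 40 mm/s or less it runs on no more than about 1 mm.
- tonearm: Silver tonearm: round tube 10 mm thick, flat headshell (50 by 18 by 4 mm, turned 22 degrees inwards, a wire finger lift standing out 24 mm on its outer side), red cartridge below, counterweight behind the bearing. Origin at swing_axis; -x points to the stylus, 230 mm away. Lift up, it slopes up by 0.039 rad. It only lies on the lift: a push from below would lift it.
- push_point (a point): Point on the centre line of the tube, 165 mm from the swing axis, 28 mm behind the headshell: a good place to push from the outer side (away from the spindle). Lift up, it is 123 mm above the marble; below the tube nothing is higher than 106 mm except the arm rest.
- stylus (a point): Tip of the stylus under the cartridge, 230 mm from the swing axis and 22 mm below the tube. While the lift is up it is 101 to 103.5 mm above the marble; on the target 94.5 mm.
- gauge: Black plastic stylus gauge lying loose on the cork mat: case 28 mm (its x) by 70 mm (its y) by 13 mm high with a grey display, and a thin dark steel weighing plate 18 mm wide that reaches out of the case towards its -y, past the target. Origin on its underside right below the target; the case runs from y = 26 to 96 mm. Must not be shifted.
- gauge_target (a point): Centre of the round white target, 12 mm in diameter, on the top of the gauge's weighing plate, 3.5 mm above the mat. It always lies on the path of the stylus (within 2 mm).
- cue_lever (a joint): Cue lever, rad: 0 = up (arm lifted), 0.73 = all the way down (arm lowered). Starts at 0 to 0.05, stays where left, moves at some 0.5 N. Its axis is horizontal, along the turntable's y, at (80, -180) mm and 85 mm above the marble. The lowering stylus meets the gauge at about 0.43; the arm does not move sideways with it.
- lever_tip (a point): Centre of the red ball (11 mm) on the cue lever, 50 mm from its axis. Up, the lever points to the turntable's front and 35 degrees upwards: ball 114 mm above the marble, 41 mm in front of the axis. Down, it points 7 degrees downwards: ball 79 mm above the marble, 50 mm in front. A finger pressing on the ball from above, going down and some 9 mm forward with it, takes it all the way.
- headshell_a: Loose silver headshell, 54 by 18 by 7 mm, on the front right corner of the plinth. Origin on its underside. Leave alone.
- headshell_b: Another one, on the marble to the right. Leave alone.
- adapter: Aluminium single-record adapter, a flat cone 38 mm wide and 17 mm high, on the front left corner of the plinth. Leave alone.
- cup: Stainless cup, 72 mm wide at the rim and 85 mm high, on the marble to the right. Leave alone.
- screwdriver: Small screwdriver, 130 mm long, on the marble far right. Leave alone.
- clear_box: Clear polycarbonate box, 114 by 89 by 45 mm, on the stack of records to the left. Leave alone.
Things that resemble listed ones, but are neither listed nor needed, are in the scene too. Of the things that look like the gauge, the smallest one is meant.

How it is judged:
On the way, in this order (a step that is already met when the one before it is completed fails the run):
1. the stylus hangs at rest above the white target while the lift is still up (horizontal distance between stylus and gauge_target below 0.006 m and value of joint cue_lever below 0.2 rad and velocity of joint tone_swing between -0.05 and 0.05 rad/s), for 0.3 s.
2. the cue lever is all the way down (value of joint cue_lever above 0.62 rad), for 0.1 s.
At the end, for the whole second after the job is handed in: The stylus rests on the gauge's white target (within 6 mm of its centre, touching it), the cue lever is down (above 0.62 rad), the arm is still, and the gauge lies within 5 mm of where it was (horizontal distance between stylus and gauge_target below 0.006 m and z of stylus in the frame of gauge below 0.0045 m and contact force between tonearm and gauge above 0.005 N and value of joint cue_lever above 0.62 rad and velocity of joint tone_swing between -0.02 and 0.02 rad/s and distance of gauge from where it was at the start of the episode below 0.005 m).
It fails at once if the arm is lowered while the stylus is not above the target (over 8 mm off with the lever past 0.3 rad), or is pressed down by hand with the lift up (over 5 mm) ((value of joint cue_lever above 0.3 rad and horizontal distance between stylus and gauge_target above 0.008 m) or (value of joint cue_lever below 0.1 rad and z of stylus in the frame of turntable below 0.0985 m)).
It fails at once if the stylus is lifted more than 8 mm above the height at which the lift holds it (z of stylus in the frame of turntable above 0.1115 m).
It fails at once if the tonearm is pinched or forced (more than 10 N from the fingers) (contact force between the fingers and tonearm above 10 N).
It fails at once if the gauge is touched by the robot, or shifted by more than 5 mm (contact force between any of the fingers, the arm and gauge above 0.5 N or distance of gauge from where it was at the start of the episode above 0.005 m).
It fails at once if a bystander is moved by more than 10 mm (distance of any of headshell_a, headshell_b, adapter, cup, screwdriver, clear_box from where it was at the start of the episode above 0.01 m).
It also fails if it takes over 45 s, if anything falls off the work surface, if the arm or the gripper's body presses on something with over 40 N, if the wrist force passes 120 N, or if a joint passes its speed limit or range.

## Robot

A 6-joint arm with a two-finger parallel gripper is mounted at the origin on the work surface. World frame = base frame: x ahead of the robot, y to its left, z up, the work surface at z = 0. Lengths are in m, angles in rad, forces in N, time in s.
With the tool pointing down it reaches from about 0.275 to 1 m from the base axis. Payload 8.4 kg.
Tool frame: the origin (TCP) lies midway between the tips of the shut fingers; the grasp point (between the pads) lies 19 mm behind it; z points along the fingers, y is the line along which they close (so a half turn about z gives the same grasp; the last joint's range is limited). The gripper opens to 85 mm and grips with 20 to 120 N. Pads are 22 mm wide; open, the fingers measure 114 mm over their backs; the gripper's body (76 mm by 85 mm) begins 54 mm behind the grasp point. The pads swing forward as they close: fully open they stand 13 mm farther back than shut.
Start: joints at [-1.282, 0.353, 1.633, -0, 1.155, -0.002], TCP at [0.179, -0.599, 0.231] pointing down, gripper open.
Joint ranges: [-2.63, 2.63], [-0.92, 2.1], [0.06, 2.66], [-1.3, 4.44], [0, 2.69], [-3.02, 3.02]. Speed limits (rad/s): [2.22, 2.22, 2.79, 3.14, 3.14, 3.14].

## Interface

Orientations are given as a unit quaternion [w, x, y, z].
In Python, from bench import bot gives the robot as it stands.
- The arm moves only by the tool arm_command, never from a script. Its argument "steps" is a list that holds one entry, the list of rows, each a list of 5 numbers: the finger opening in m, from 0 to 0.0854, then the shift along the world's x, y, z in m, then the turn about the world's z in degrees. A call has 1 to 5 rows; each row shifts and turns the commanded pose from where the row before left it; what a row does not reach is not made up. A row lasts 1/8 s, in which the tool goes at most 62.5 mm and 10.7 degrees, less where a joint would pass 70% of its speed; a pose out of reach is approached as far as the arm can. A call with a gripper value outside its range is refused whole. The fingers move at their own pace and stop on an object; the grip force is fixed at half the most. Time passes only in rows, so rows that do not move let the fingers close. It gives the time, the measured TCP pose, the force, the opening and the grip force at its end, in the units of the state.
- bot.read_state(): the state, without advancing time (a new reading comes with each control period).
- bot.read_camera(name): name is "side" or "top" or "wrist"; returns a dict with "img" (400x640x3 uint8, red, green, blue), "fx", "fy", "cx", "cy" (pixels), "k1" (the pictures are not rectified: a ray, as slopes to the right and down, at radius r is drawn at 1 + k1 r^2 times it, then the intrinsics apply), "cam_to_world" (4x4, takes a point from camera to world coordinates); the wrist camera has in their place "mount" (4x4, takes a point from camera to tool coordinates, whose origin is the TCP and whose axes are the flange's). Camera axes: x right, y up, looking along -z (the intrinsics and any distortion apply to the point x, -y, -z); pixel columns grow to the right and rows downward; lengths in m; the calibration is good to about 2 mm. A picture is of the moment at which its call begins: read the wrist's pose just before it. There is no depth.
- bot.hand_in(): hands the job in; it is judged then, once.
The state is a dict: "time_s": time; "joint_positions": joint angles; "dq": joint speeds; "effort": joint torques, N m; "ee_pos": TCP position; "orientation": TCP orientation; "ft_force": force on the tool from outside, world axes, zero at the start; "moment": the same for the moment, N m; "grip_width": finger opening in m; "grasp_force": force on a finger pad.
Only numpy, scipy, OpenCV 4.12 (cv2) and the standard library are available. Lean on these libraries where they do the work, as an engineer would, in place of code of your own. Each camera call takes 0.05 s, during which the arm holds its last target. There are 200 camera calls.

## Working session

There is one attempt and no reset: what is moved stays moved. The work goes in short steps, Python scripts to look and compute and a tool call to move; the robot and the scene stay as the last step left them, time stands still between calls to the robot, and variables do not carry over. Pictures are saved under pics/ and viewed, at most 11 in all, crops included, and the job is handed in when it is done.

Besides the shell and the picture viewer there is one more tool, called after "Request:" by a JSON object that holds its "fn" and its "kwargs". arm_command: Moves the arm, as the interface text tells. Its arguments: {"type":"object","properties":{"steps":{"type":"array"}},"required":["steps"]}

```bash
mkdir -p pics; cat > h.py <<'E'
import numpy as np, cv2, json
from bench import bot
def grab(n):
    st=bot.read_state(); c=bot.read_camera(n); c=dict(c)
    if 'mount' in c:
        w,x,y,z=st['orientation']
        from scipy.spatial.transform import Rotation as R
        T=np.eye(4);T[:3,:3]=R.from_quat([x,y,z,w]).as_matrix();T[:3,3]=st['ee_pos']
        c['cam_to_world']=T@np.array(c['mount'])
    c['cam_to_world']=np.array(c['cam_to_world']); return c
def ray(c,u,v):
    K=np.array([[c['fx'],0,c['cx']],[0,c['fy'],c['cy']],[0,0,1.]])
    p=cv2.undistortPoints(np.array([[[u,v]]],float),K,np.array([c['k1'],0,0,0.]))[0,0]
    T=c['cam_to_world']; d=T[:3,:3]@np.array([p[0],-p[1],-1]); return T[:3,3],d
def onz(c,u,v,z):
    o,d=ray(c,u,v); return o+d*(z-o[2])/d[2]
def proj(c,P):
    T=np.linalg.inv(c['cam_to_world']); q=T[:3,:3]@np.array(P)+T[:3,3]
    a=np.array([q[0],-q[1]])/-q[2]; a=a*(1+c['k1']*(a@a)); return a[0]*c['fx']+c['cx'],a[1]*c['fy']+c['cy']
def tri(c1,p1,c2,p2):
    o1,d1=ray(c1,*p1);o2,d2=ray(c2,*p2)
    A=np.array([d1,-d2]).T; s=np.linalg.lstsq(A,o2-o1,rcond=None)[0]
    a=o1+s[0]*d1;b=o2+s[1]*d2; return (a+b)/2,np.linalg.norm(a-b)
def save(c,f,box=None,s=1):
    im=c['img'][:,:,::-1]
    if box: im=im[box[1]:box[3],box[0]:box[2]]
    cv2.imwrite('pics/'+f,cv2.resize(im,None,fx=s,fy=s,interpolation=cv2.INTER_CUBIC))
E
python3 - <<'E'
from h import *
import pickle
for n in('top','side'):
    c=grab(n);pickle.dump(c,open(n+'.pkl','wb'));save(c,n+'0.png',None,1.25);print(n,c['fx'],c['k1'],c['cam_to_world'].round(3).tolist())
print(bot.read_state())
E
```

```text
top 417.9566752338429 -0.057384595763783554 [[0.001, 0.996, -0.089, 0.38], [-1.0, 0.002, 0.017, 0.008], [0.017, 0.089, 0.996, 1.34], [0.0, 0.0, 0.0, 1.0]]
side 376.40120441821665 0.031607192452361384 [[-0.752, 0.335, -0.567, -0.235], [-0.659, -0.368, 0.657, 0.825], [0.011, 0.868, 0.497, 0.741], [0.0, 0.0, 0.0, 1.0]]
{'time_s': 0.1, 'joint_positions': array([-1.28235804e+00,  3.53579027e-01,  1.63406649e+00,  1.14023423e-06,
        1.15522092e+00, -2.43430769e-03]), 'dq': array([ 0.00102244, -0.00114728, -0.00092729,  0.00040221,  0.00104743,
        0.00015859]), 'effort': array([-4.18873633e-04, -6.06356907e+01, -3.42818105e+01, -9.74623117e-05,
        3.84361818e-03,  2.67795497e-05]), 'ee_pos': array([ 0.1790977 , -0.59833177,  0.2306338 ]), 'orientation': array([-6.30464088e-04,  9.89442603e-01,  1.44923878e-01, -9.02504278e-05]), 'ft_force': array([-0.07324291, -0.17190723,  0.55848788]), 'moment': array([0.04981454, 0.00701198, 0.02857374]), 'grasp_force': 0.0, 'grip_width': 0.08525209040446476}
```

View pics/top0.png

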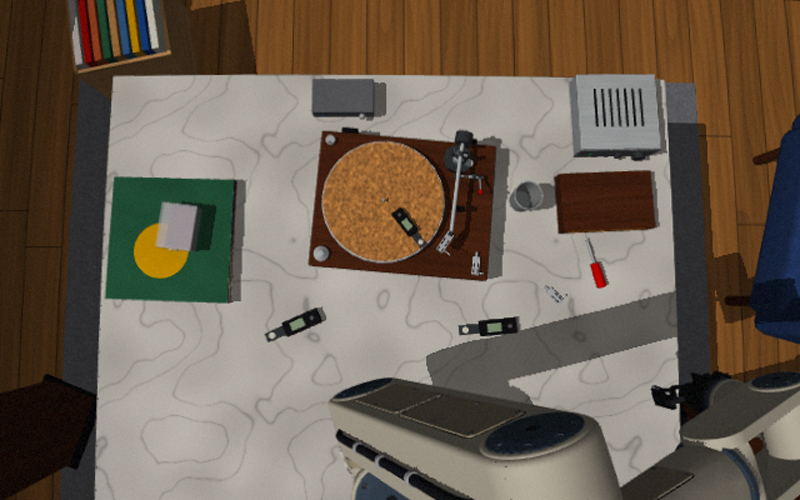

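View pics/side0.png

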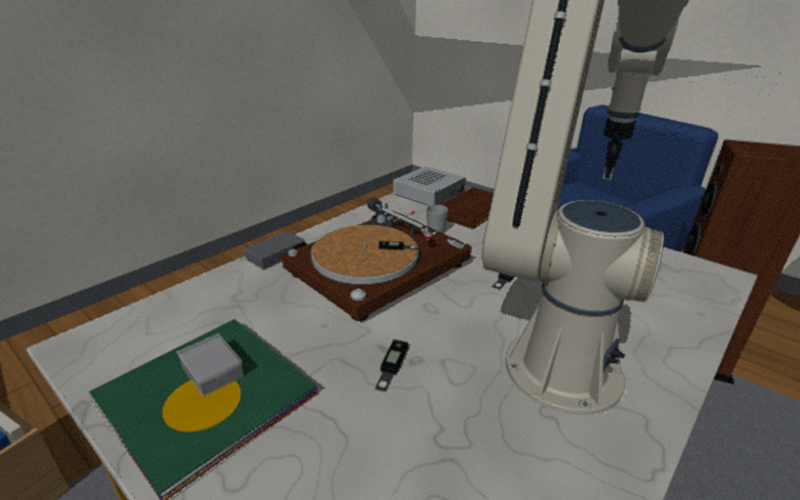

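The top view (640-px pixels) shows three gauge look-alikes: one on the cork mat (~(326,182)), one on the marble (~(236,260)) and one on the marble (~(390,261)). I choose the one on the mat: it is the smallest and lies on the mat as described. The tonearm runs from (370,120) to (357,193), and the red lever tip is at ~(384,152). I'll check all this in a close crop.

```bash
python3 - <<'E'
from h import *
import pickle
c=pickle.load(open('top.pkl','rb'));im=c['img'];hsv=cv2.cvtColor(im,cv2.COLOR_RGB2HSV)
save(c,'crop1.png',(245,95,405,230),5)
roi=np.zeros(im.shape[:2],np.uint8);roi[95:230,245:405]=1
cork=cv2.inRange(hsv,(8,100,130),(22,255,255))*roi
cork=cv2.morphologyEx(cork,cv2.MORPH_OPEN,np.ones((3,3)))
ct=max(cv2.findContours(cork,0,2)[0],key=cv2.contourArea)
h=cv2.convexHull(ct);e=cv2.fitEllipse(h);print('mat',e,onz(c,*e[0],.091))
red=cv2.inRange(hsv,(0,170,90),(6,255,255))*roi
n,l,s,ce=cv2.connectedComponentsWithStats(red)
for i in range(1,n):print('red',s[i],ce[i])
wal=cv2.inRange(hsv,(0,70,15),(14,255,110))*roi
wal=cv2.morphologyEx(wal,cv2.MORPH_OPEN,np.ones((3,3)))
ct=max(cv2.findContours(wal,0,2)[0],key=cv2.contourArea)
print('plinth',cv2.approxPolyDP(cv2.convexHull(ct),4,True)[:,0].tolist(),cv2.minAreaRect(ct))
E
```

```text
mat ((306.1897888183594, 160.73904418945312), (94.75874328613281, 95.82218170166016), 94.5372314453125) [0.59167681 0.01558071 0.091     ]
red [383 152   3   4  10] [384.  153.2]
plinth [[258, 105], [396, 117], [389, 223], [247, 211]] ((322.4549255371094, 163.99591064453125), (143.2275390625, 109.09557342529297), 5.19442892074585)
```

View pics/crop1.png

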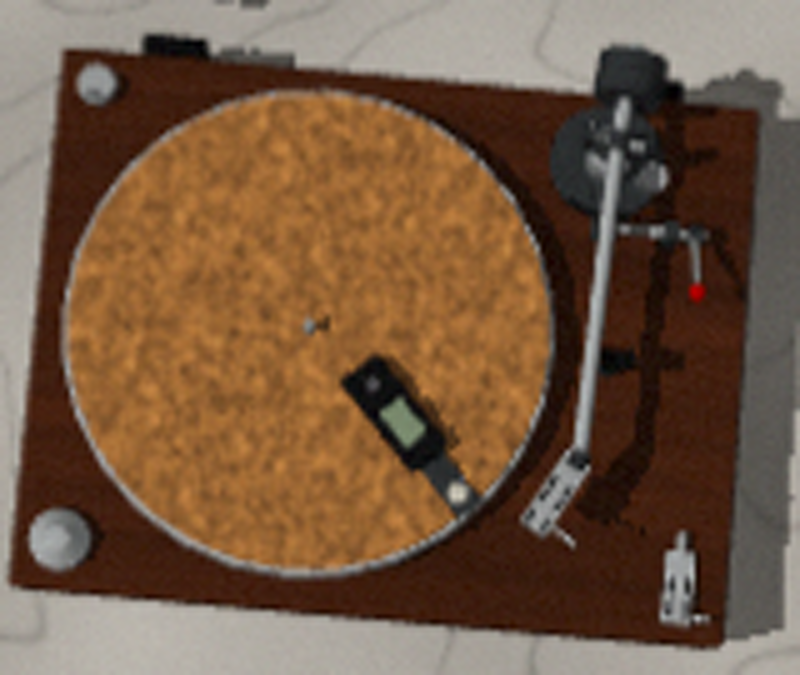

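The crop confirms the choice: the small gauge lies on the mat, with its white target at crop (457,493), i.e. (336.4,193.6) in the full image. The tonearm runs from crop (618,150) to (580,455), its headshell is around (557,490), the red ball is at (697,292) and the arm rest at (615,360).

```bash
python3 - <<'E'
from h import *
import pickle
c=pickle.load(open('top.pkl','rb'));g=cv2.cvtColor(c['img'],cv2.COLOR_RGB2GRAY)
W=lambda u,v,z:onz(c,245+u/5-.4,95+v/5-.4,z)[:2]
# plinth corners (crop px): rear left, rear right, front right, front left
C=[W(66,50,.065),W(757,110,.065),W(722,645,.065),W(12,583,.065)]
d=(C[0]-C[1])/np.linalg.norm(C[0]-C[1])+(C[3]-C[2])/np.linalg.norm(C[3]-C[2])
f=(C[0]-C[3])+(C[1]-C[2])
print('corners',np.round(C,4).tolist(),'yaws',np.arctan2(-d[0],d[1]),np.arctan2(f[1],f[0]))
y1=(np.arctan2(-d[0],d[1])+np.arctan2(f[1],f[0]))/2
R=np.array([[np.cos(y1),-np.sin(y1)],[np.sin(y1),np.cos(y1)]])
pc=onz(c,306.19,160.74,.091)[:2]; O1=pc-R@[0,.05]; O2=np.mean(C,0); print('origin',O1,O2)
sub=g[188:200,331:343].astype(float);w=np.clip(sub-130,0,None);yy,xx=np.mgrid[188:200,331:343]
tu,tv=(w*xx).sum()/w.sum(),(w*yy).sum()/w.sum();t=onz(c,tu,tv,.0945)[:2]
L=lambda p:(R.T@(p-O1)*1000).round(1)
print('target px',tu,tv,'world',t,'tt',L(t))
for n,u,v,z in[('spindle',311,325,.106),('tube rear',618,150,.117),('tube mid',602,290,.12),('tube front',580,455,.124),('ball',697,292,.114),('rest',615,360,.11),('shell end',535,525,.125)]:
    p=W(u,v,z);print(n,p.round(4),L(p))
E
```

```text
corners [[0.7734, 0.1677], [0.7376, -0.2656], [0.4027, -0.2381], [0.44, 0.1958]] yaws -0.0840336982699155 -0.08295644773352526
origin [ 0.58750398 -0.03424575] [ 0.588434   -0.03506969]
target px 336.13882863340564 193.33405639913232 world [ 0.49264118 -0.07444797] tt [-91.2 -48. ]
spindle [0.5926 0.0137] [ 1.1 48.2]
tube rear [ 0.6977 -0.17  ] [ 121.1 -126.1]
tube mid [ 0.6119 -0.159 ] [  34.8 -122.3]
tube front [ 0.5129 -0.1445] [ -65.1 -116.1]
ball [ 0.6122 -0.2168] [  39.8 -179.9]
rest [ 0.5715 -0.1677] [  -4.8 -134.3]
shell end [ 0.4716 -0.1176] [-108.5  -92.7]
```

Request:
{"fn": "arm_command", "kwargs": {"steps": [[[0, 0.036, 0.04, 0.004, -3.2], [0, 0.036, 0.04, 0.004, -3.2], [0, 0.036, 0.04, 0.004, -3.2], [0, 0.036, 0.04, 0.004, -3.2], [0, 0.036, 0.04, 0, -3.2]]]}}

```text
time_s: 0.72
ee_pos: [0.3601, -0.3974, 0.2474]
orientation: [0.0, 1.0, 0.005, 0.0]
ft_force: [0.8, -0.1, -0.3]
grip_width: 0.0002
grasp_force: 0.0
```

Request:
{"fn": "arm_command", "kwargs": {"steps": [[[0, 0.036, 0.04, 0, -3.2], [0, 0.036, 0.04, 0, -3.2], [0, 0.036, 0.04, 0, -3.2], [0, 0.036, 0.04, 0, -3.2], [0, 0.033, 0.042, 0, -3.2]]]}}

```text
time_s: 1.35
ee_pos: [0.5371, -0.1953, 0.2471]
orientation: [0.0, 0.991, -0.134, -0.0]
ft_force: [0.8, -0.9, 1.0]
grip_width: -0.0002
grasp_force: 0.0
```

Request:
{"fn": "arm_command", "kwargs": {"steps": [[[0, 0, 0, 0, 0], [0, 0, 0, 0, 0]]]}}

```text
time_s: 1.6
ee_pos: [0.5358, -0.1967, 0.2469]
orientation: [0.0, 0.991, -0.133, -0.001]
ft_force: [-0.3, 0.1, 0.6]
grip_width: 0.0001
grasp_force: 0.0
```

```bash
python3 - <<'E'
from h import *
s=bot.read_state();print(s['ee_pos'],s['orientation'],s['ft_force'],s['grip_width'])
c=grab('wrist');save(c,'w1.png',None,1.25)
O=np.array([.588,-.0347]);y=-.0835;R=np.array([[np.cos(y),-np.sin(y)],[np.sin(y),np.cos(y)]])
for n,p,z in[('target',(-91.2,-48),.0945),('rest',(-5,-135),.114),('ball',(39,-180),.114),('TCP shadow',None,0)]:
    P=s['ee_pos'] if p is None else [*(O+R@(np.array(p)/1000)),z]
    print(n,np.round(proj(c,P),1))
E
```

```text
[ 0.5357853  -0.19665843  0.2468644 ] [ 7.04326759e-05  9.91145662e-01 -1.32777981e-01 -5.28134329e-04] [-0.28163608  0.11834396  0.58077842] 0.00010143016419650163
target [211.4 251. ]
rest [274.1 155.6]
ball [316.2  92.8]
TCP shadow [315.8 258.3]
```

View pics/w1.png

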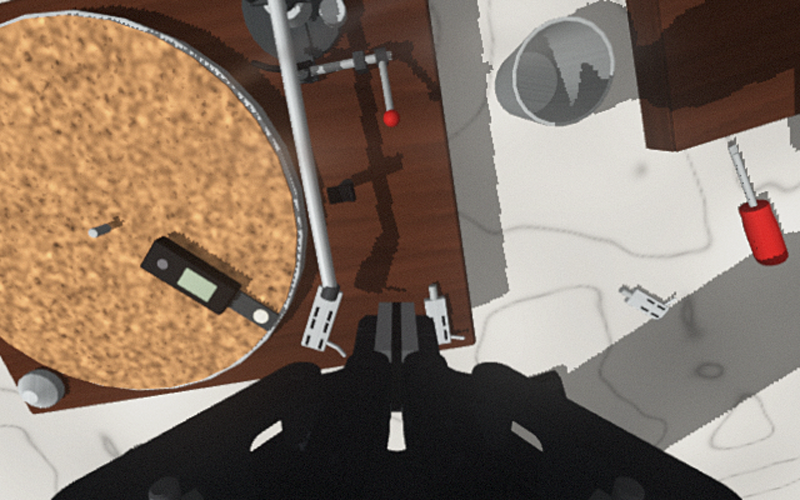

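The wrist view agrees with my projections: target at view (262,316), predicted (264,314), and ball at (391,118), predicted (395,116). So the calibration holds to 1–2 mm. The shut fingers are outside the tube with free space below, so I'm going down.

Request:
{"fn": "arm_command", "kwargs": {"steps": [[[0, 0, 0, -0.045, 0], [0, 0, 0, -0.045, 0], [0, 0, 0, -0.035, 0], [0, 0, 0, -0.01, 0], [0, 0, 0, 0, 0]]]}}

```text
time_s: 2.28
ee_pos: [0.5359, -0.1975, 0.1125]
orientation: [-0.0, 0.991, -0.134, -0.0]
ft_force: [0.7, 0.6, 0.4]
grip_width: 0.0006
grasp_force: 0.0
```

```bash
cat > arm.py <<'E'
from h import *
O=np.array([.588,-.0347]);y=-.0835;R=np.array([[np.cos(y),-np.sin(y)],[np.sin(y),np.cos(y)]])
s=bot.read_state();print('TCP',s['ee_pos'],'tt',(R.T@(s['ee_pos'][:2]-O)*1000).round(1),'F',s['ft_force'].round(2),s['time_s'])
piv=np.array([125,-125])
def swing(save_as=None,cam='wrist'):
    "tube edges by bright columns along the tube between r=60 and 180 mm"
    c=grab(cam);g=cv2.cvtColor(c['img'],cv2.COLOR_RGB2HSV)
    if save_as: save(c,save_as,None,1.25)
    out=[]
    for r in range(50,125,5):
        z=.1165+.039*r/1000;ss=np.arange(-.05,.6,.5/r/1.5);vals=[]
        for a in ss:
            p=piv+r*np.array([-np.cos(a),np.sin(a)])
            u,v=proj(c,[*(O+R@(p/1000)),z]);u,v=int(round(u)),int(round(v))
            h=g[v,u] if 0<=u<640 and 0<=v<400 else (0,255,0)
            vals.append(h[1]<60 and h[2]>60)
        n,l,st,ce=cv2.connectedComponentsWithStats(np.array(vals,np.uint8)[None])
        if n>1:
            i=1+np.argmax(st[1:,2]);w=st[i,2]*(ss[1]-ss[0])*r
            if 5<w<14: out.append((r,ss[0]+ce[i][0]*(ss[1]-ss[0]),w))
    o=np.array(out);print(cam,'n',len(o),'swing by r',[(int(a),round(b,3)) for a,b,_ in o],'median',np.median(o[:,1]) if len(o) else None)
    return c
E
python3 -c "
from arm import *
swing('w2.png');swing(cam='top')"
```

```text
TCP [ 0.53588336 -0.19747833  0.11247598] tt [ -38.4 -166.6] F [0.66 0.64 0.45] 2.275
wrist n 7 swing by r [(50, np.float64(0.083)), (55, np.float64(0.102)), (60, np.float64(0.097)), (75, np.float64(0.268)), (110, np.float64(0.083)), (115, np.float64(0.076)), (120, np.float64(0.074))] median 0.08333333333333336
top n 15 swing by r [(50, np.float64(0.057)), (55, np.float64(0.062)), (60, np.float64(0.064)), (65, np.float64(0.053)), (70, np.float64(0.064)), (75, np.float64(0.057)), (80, np.float64(0.05)), (85, np.float64(0.04)), (90, np.float64(0.052)), (95, np.float64(0.062)), (100, np.float64(0.057)), (105, np.float64(0.048)), (110, np.float64(0.044)), (115, np.float64(0.053)), (120, np.float64(0.058))] median 0.056666666666666685
```

Request:
{"fn": "arm_command", "kwargs": {"steps": [[[0, 0, 0.006, 0, 0], [0, 0.001, 0.006, 0, 0], [0, 0, 0.005, 0, 0], [0, 0.001, 0.005, 0, 0], [0, 0, 0.004, 0, 0]]]}}

```text
time_s: 3.0
ee_pos: [0.5383, -0.1703, 0.1123]
orientation: [-0.0, 0.991, -0.133, 0.0]
ft_force: [0.2, 0.3, -1.1]
grip_width: 0.0005
grasp_force: 0.0
```

Request:
{"fn": "arm_command", "kwargs": {"steps": [[[0, 0, 0.004, 0, 0], [0, 0.001, 0.004, 0, 0], [0, 0, 0.004, 0, 0], [0, 0, 0.004, 0, 0], [0, 0, 0.002, 0, 0]]]}}

```text
time_s: 3.62
ee_pos: [0.5392, -0.1525, 0.1123]
orientation: [-0.0, 0.991, -0.133, -0.0]
ft_force: [-0.1, 0.0, 0.5]
grip_width: 0.0002
grasp_force: 0.0
```

```bash
python3 -c "
from arm import *
swing('w3.png');save(swing(cam='top'),'t3.png',(245,95,405,230),5)"
```

```text
TCP [ 0.53920214 -0.15248019  0.11227645] tt [ -38.8 -121.4] F [-0.12  0.01  0.51] 3.625
wrist n 9 swing by r [(65, np.float64(0.158)), (70, np.float64(0.155)), (75, np.float64(0.152)), (80, np.float64(0.15)), (85, np.float64(0.15)), (90, np.float64(0.146)), (95, np.float64(0.143)), (115, np.float64(0.153)), (120, np.float64(0.146))] median 0.15000000000000002
top n 0 swing by r [] median None
```

View pics/w3.png

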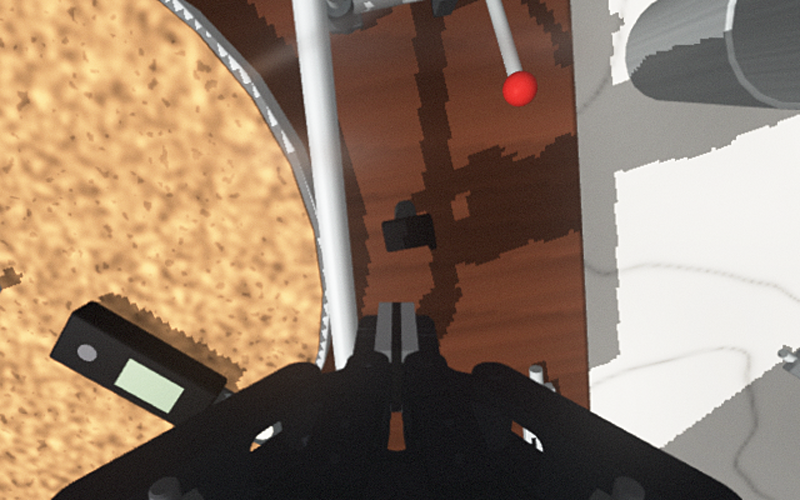

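The tube touches the finger's outer side, at view (345,350), and the arm has swung to ~0.15. The finger tip is clear of the gauge. I continue slowly.

Request:
{"fn": "arm_command", "kwargs": {"steps": [[[0, 0, 0.004, 0, 0], [0, 0.001, 0.004, 0, 0], [0, 0, 0.004, 0, 0], [0, 0.001, 0.004, 0, 0], [0, 0, 0.003, 0, 0]]]}}

```text
time_s: 4.35
ee_pos: [0.5413, -0.1335, 0.1123]
orientation: [0.0, 0.991, -0.133, 0.0]
ft_force: [-0.3, -0.0, -0.4]
grip_width: -0.0001
grasp_force: 0.1
```

Request:
{"fn": "arm_command", "kwargs": {"steps": [[[0, 0, 0.003, 0, 0], [0, 0, 0.003, 0, 0], [0, 0, 0.002, 0, 0], [0, 0, 0, 0, 0]]]}}

```text
time_s: 4.85
ee_pos: [0.5412, -0.1256, 0.1123]
orientation: [-0.0, 0.991, -0.133, -0.0]
ft_force: [0.5, -0.4, -0.3]
grip_width: -0.0001
grasp_force: 0.0
```

```bash
python3 -c "
from arm import *
swing('w4.png');swing(cam='top')"
```

```text
TCP [ 0.54120051 -0.12561846  0.11230573] tt [-39.1 -94.5] F [ 0.46 -0.38 -0.34] 4.85
wrist n 12 swing by r [(60, np.float64(0.322)), (65, np.float64(0.317)), (70, np.float64(0.317)), (75, np.float64(0.312)), (80, np.float64(0.312)), (85, np.float64(0.311)), (90, np.float64(0.324)), (95, np.float64(0.306)), (100, np.float64(0.305)), (105, np.float64(0.301)), (110, np.float64(0.292)), (120, np.float64(0.303))] median 0.31150326797385625
top n 0 swing by r [] median None
```

Request:
{"fn": "arm_command", "kwargs": {"steps": [[[0, 0, 0.002, 0, 0], [0, 0, 0.002, 0, 0], [0, 0, 0, 0, 0]]]}}

```text
time_s: 5.32
ee_pos: [0.5412, -0.1216, 0.1123]
orientation: [-0.0, 0.991, -0.133, -0.0]
ft_force: [0.2, 0.3, -0.6]
grip_width: -0.0001
grasp_force: 0.0
```

Request:
{"fn": "arm_command", "kwargs": {"steps": [[[0, 0, -0.01, 0, 0], [0, 0, -0.02, 0, 0], [0, 0, -0.02, 0.02, 0], [0, -0.02, -0.01, 0.05, 0], [0, -0.03, 0, 0.05, 0]]]}}

```text
time_s: 5.95
ee_pos: [0.4908, -0.1838, 0.2334]
orientation: [0.0, 0.991, -0.134, -0.0]
ft_force: [0.0, -0.4, 0.9]
grip_width: 0.0
grasp_force: 0.0
```

Request:
{"fn": "arm_command", "kwargs": {"steps": [[[0, -0.04, 0, 0.02, 0], [0, 0, 0, 0, 0]]]}}

```text
time_s: 6.2
ee_pos: [0.4499, -0.1832, 0.2541]
orientation: [0.001, 0.991, -0.134, 0.001]
ft_force: [1.1, 0.0, -0.4]
grip_width: -0.0002
grasp_force: 0.0
```

```bash
python3 -c "
from arm import *
c=swing('w5.png');swing(cam='top')
for n,p,z in[('target',(-91.2,-48),.0945),('sty',125-230*np.cos(.33)*0,0)][:1]: print(n,proj(c,[*(O+R@(np.array(p)/1000)),z]))
for a in(.3,.32,.34): print(a,proj(c,[*(O+R@((piv+230*np.array([-np.cos(a),np.sin(a)]))/1000)),.102]))
"
```

```text
TCP [ 0.44994024 -0.18317927  0.25414543] tt [-125.2 -159.5] F [ 1.06  0.01 -0.4 ] 6.2
wrist n 5 swing by r [(95, np.float64(0.32)), (105, np.float64(0.329)), (110, np.float64(0.327)), (115, np.float64(0.325)), (120, np.float64(0.324))] median 0.3253623188405799
top n 15 swing by r [(50, np.float64(0.31)), (55, np.float64(0.332)), (60, np.float64(0.3)), (65, np.float64(0.314)), (70, np.float64(0.319)), (75, np.float64(0.306)), (80, np.float64(0.321)), (85, np.float64(0.295)), (90, np.float64(0.309)), (95, np.float64(0.336)), (100, np.float64(0.318)), (105, np.float64(0.315)), (110, np.float64(0.311)), (115, np.float64(0.307)), (120, np.float64(0.304))] median 0.31060606060606044
target (np.float64(194.9101679936934), np.float64(166.51245754523174))
0.3 (np.float64(202.40461002904635), np.float64(170.04166366834605))
0.32 (np.float64(197.4625373577531), np.float64(169.44662236141173))
0.34 (np.float64(192.51890632803418), np.float64(168.75527313146995))
```

View pics/w5.png

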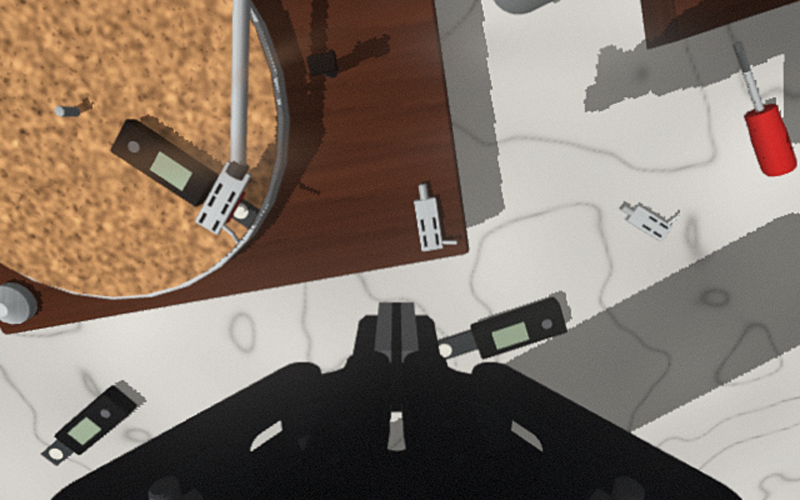

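The headshell now hangs over the gauge plate, with the target half visible at view (242,211) beside the headshell at (222,198). I'll measure the tube line and the target more carefully from the w1 and w5 views.

```bash
cat > fit.py <<'E'
from arm import *
from scipy.spatial.transform import Rotation as Ro
def tt(P): return R.T@(np.array(P)[:2]-O)*1000
def tube(c,img,s0,rs,bright=60):
    "least-squares tube centre line in turntable coords; img at scale k"
    k=img.shape[1]/640;hsv=cv2.cvtColor(img,cv2.COLOR_RGB2HSV);pts=[]
    for r in rs:
        z=.1165+.039*r/1000;P=piv+r*np.array([-np.cos(s0),np.sin(s0)]);n=np.array([np.sin(s0),np.cos(s0)])
        q=np.arange(-14,14,.25);v=[]
        for a in q:
            u,w=np.array(proj(c,[*(O+R@((P+a*n)/1000)),z]))*k
            if not(0<=u<img.shape[1]-1 and 0<=w<img.shape[0]-1): v.append(255);continue
            v.append(cv2.getRectSubPix(hsv[:,:,1],(1,1),(float(u),float(w)))[0,0])
        m=(np.array(v)<70).astype(np.uint8)
        nn,l,st,ce=cv2.connectedComponentsWithStats(m[None])
        if nn>1:
            i=1+np.argmax(st[1:,4]);wd=st[i,4]*.25
            if 7<wd<13: pts.append((r,q[int(ce[i][0])],wd))
    p=np.array(pts);f=np.polyfit(p[:,0],p[:,1],1);res=np.std(p[:,1]-np.polyval(f,p[:,0]))
    s=s0+f[0];print('tube n',len(p),'width',p[:,2].mean().round(1),'swing',round(s,4),'offset at pivot',round(f[1],2),'at r165',round(np.polyval(f,165),2),'at 230',round(np.polyval(f,230),2),'res',res.round(2))
    return s0+np.polyval(f,230)/230
def oldcam(pos,q):
    c=dict(bot.read_camera('wrist'));T=np.eye(4);T[:3,:3]=Ro.from_quat([*q[1:],q[0]]).as_matrix();T[:3,3]=pos
    c['cam_to_world']=T@np.array(c['mount']);return c
E
python3 - <<'E'
from fit import *
import pickle
im=cv2.imread('pics/w1.png')[:,:,::-1].copy()
c=oldcam([.5357853,-.19665843,.2468644],[7e-5,.991145662,-.132777981,-5.28e-4])
print('w1: stylus swing',tube(c,im,.056,range(60,185,5)))
def targ(c,im,box):
    x0,y0,x1,y1=box;hsv=cv2.cvtColor(im,cv2.COLOR_RGB2HSV)[y0:y1,x0:x1]
    m=cv2.inRange(hsv,(0,0,150),(180,60,255));n,l,s,ce=cv2.connectedComponentsWithStats(m);i=1+np.argmax(s[1:,4])
    k=im.shape[1]/640;p=(ce[i]+[x0,y0])/k;t=tt(onz(c,*p,.0945));d=t-piv;print('target',s[i],p,t,'R',np.hypot(*d),'swing',np.arctan2(d[1],-d[0]))
targ(c,im,(248,302,278,332))
c5=grab('wrist');print('now wrist',tube(c5,c5['img'],.32,range(90,185,5)))
ct=grab('top');print('now top',tube(ct,ct['img'],.32,range(50,185,5)))
t0=pickle.load(open('top.pkl','rb'));print('start top',tube(t0,t0['img'],.056,range(50,185,5)));targ(t0,t0['img'],(330,187,344,200))
save(c5,'w5c.png',(140,110,240,210),6)
E
```

```text
TCP [ 0.4514542  -0.18276422  0.25247744] tt [-123.7 -158.9] F [ 0.42 -0.02 -0.9 ] 6.3
tube n 25 width 10.9 swing 0.0487 offset at pivot 2.81 at r165 1.6 at 230 1.12 res 0.13
w1: stylus swing 0.06087792642140469
target [  5   7  16  15 174] [208.32183908 252.73103448] [-92.53587669 -44.38905881] R 231.99133925275302 swing 0.35487581924088446
tube n 16 width 10.4 swing 0.3048 offset at pivot 2.47 at r165 -0.05 at 230 -1.03 res 0.11
now wrist 0.3155003196930946
tube n 23 width 9.5 swing 0.3027 offset at pivot 0.57 at r165 -2.28 at 230 -3.4 res 0.56
now top 0.30520730936428847
tube n 23 width 9.1 swing 0.0496 offset at pivot 0.17 at r165 -0.89 at 230 -1.3 res 0.27
start top 0.050341891793054386
target [5 5 3 3 9] [336. 193.] [-90.74530775 -47.06739145] R 229.38947074878493 swing 0.34663965163855276
```

View pics/w5c.png

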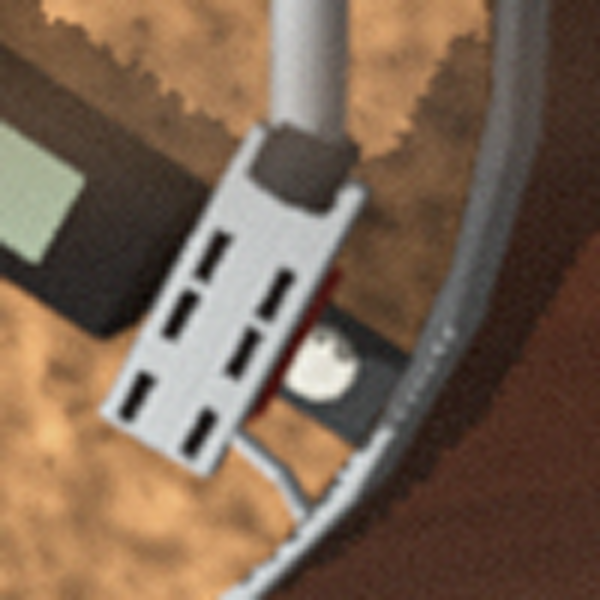

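The crop shows the whole target at (320,362), just outside the headshell, so the arm is still short. The wrist and top views agree: another ~0.039 rad (9 mm at the stylus, ~7 mm at the push line). I go back and push to y ≈ -0.115.

Request:
{"fn": "arm_command", "kwargs": {"steps": [[[0, 0.04, 0.005, 0, 0], [0, 0.05, 0.005, -0.02, 0], [0, 0, 0, -0.05, 0], [0, 0, 0, -0.05, 0], [0, 0, 0, -0.02, 0]]]}}

```text
time_s: 7.08
ee_pos: [0.5396, -0.1708, 0.1079]
orientation: [-0.001, 0.991, -0.133, -0.003]
ft_force: [0.8, 0.7, -0.1]
grip_width: 0.0004
grasp_force: 0.0
```

Request:
{"fn": "arm_command", "kwargs": {"steps": [[[0, 0, 0.01, 0, 0], [0, 0, 0.012, 0, 0], [0, 0, 0.012, 0, 0], [0, 0, 0.008, 0, 0], [0, 0, 0, 0, 0]]]}}

```text
time_s: 7.7
ee_pos: [0.5415, -0.1291, 0.1129]
orientation: [0.0, 0.991, -0.133, 0.0]
ft_force: [0.1, 0.3, -0.3]
grip_width: 0.0002
grasp_force: 0.0
```

Request:
{"fn": "arm_command", "kwargs": {"steps": [[[0, 0, 0.004, 0, 0], [0, 0, 0.003, 0, 0], [0, 0, 0.003, 0, 0], [0, 0, 0.002, 0, 0], [0, 0, 0.002, 0, 0]]]}}

```text
time_s: 8.32
ee_pos: [0.5412, -0.1157, 0.1122]
orientation: [0.0, 0.991, -0.133, -0.0]
ft_force: [0.1, 0.3, 0.7]
grip_width: -0.0005
grasp_force: 0.0
```

Request:
{"fn": "arm_command", "kwargs": {"steps": [[[0, 0, 0, 0, 0], [0, 0, -0.01, 0, 0], [0, 0, -0.02, 0, 0], [0, 0, -0.02, 0.02, 0], [0, -0.02, -0.01, 0.05, 0]]]}}

```text
time_s: 8.95
ee_pos: [0.5204, -0.1777, 0.1812]
orientation: [-0.0, 0.991, -0.134, -0.002]
ft_force: [0.7, -0.8, 0.5]
grip_width: -0.0001
grasp_force: 0.0
```

Request:
{"fn": "arm_command", "kwargs": {"steps": [[[0, -0.03, 0, 0.05, 0], [0, -0.04, 0, 0.02, 0], [0, 0, 0, 0, 0], [0, 0, 0, 0, 0]]]}}

```text
time_s: 9.45
ee_pos: [0.4516, -0.1766, 0.2522]
orientation: [0.0, 0.991, -0.134, 0.0]
ft_force: [-0.1, 0.2, 0.3]
grip_width: 0.0003
grasp_force: 0.0
```

```bash
python3 - <<'E'
from fit import *
c5=grab('wrist');print('now wrist',tube(c5,c5['img'],.35,range(90,185,5)))
save(c5,'w6c.png',(140,110,240,210),6)
ct=grab('top');print('now top',tube(ct,ct['img'],.35,range(50,185,5)))
E
```

```text
TCP [ 0.45157342 -0.17659897  0.25221444] tt [-124.1 -152.8] F [-0.14  0.17  0.31] 9.45
tube n 18 width 10.2 swing 0.3608 offset at pivot -0.89 at r165 0.89 at 230 1.59 res 1.36
now wrist 0.3569337880079568
tube n 24 width 9.4 swing 0.3381 offset at pivot 0.52 at r165 -1.44 at 230 -2.21 res 0.32
now top 0.3403935357902444
```

View pics/w6c.png

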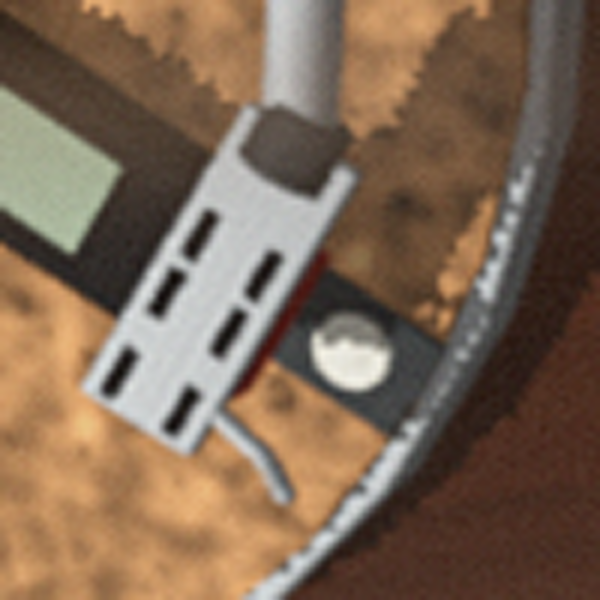

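The headshell is angled inwards and so is the cartridge below it. The stylus therefore lies inward of the tube's line, and the arm rest at y = -135 fits that, so my tube-based aim has probably overshot. I'll locate the headshell itself against the target.

```bash
python3 - <<'E'
from fit import *
c=grab('wrist');print('fx',c['fx'],'cam',c['cam_to_world'][:3,3],tt(c['cam_to_world'][:3,3]))
Q=lambda u,v,z:tt(onz(c,140+u/6-.42,110+v/6-.42,z))
t=Q(352,350,.0945);print('target',t, 'R,ang',np.hypot(*(t-piv)),np.arctan2(t[1]+125,125-t[0]))
cs=[Q(*p,.1275) for p in[(255,105),(357,175),(195,455),(82,388)]]
print('corners',np.round(cs,1).tolist())
a=(cs[0]+cs[1])/2;b=(cs[2]+cs[3])/2;d=b-a;L=np.hypot(*d);print('len',L,'width',np.hypot(*(cs[0]-cs[1])),'dir',np.arctan2(d[1],-d[0]))
for f in(20,25,30,35,40):
    p=a+d/L*f;e=p-piv;print(f,p.round(1),'R',np.hypot(*e).round(1),'ang',np.arctan2(e[1],-e[0]).round(4))
p1=Q(306,20,.1245);p2=Q(300,100,.125);print('tube',p1,p2,[np.arctan2(p[1]+125,125-p[0]) for p in(p1,p2)],np.arctan2((p2-p1)[1],-(p2-p1)[0]))
E
```

```text
TCP [ 0.45165931 -0.17612259  0.25151462] tt [-124.1 -152.3] F [-0.51 -0.38 -0.48] 9.55
fx 323.09822343482074 cam [ 0.52497094 -0.19686371  0.39431584] [ -49.2845199  -166.85552351]
target [-92.3200898  -44.33242505] R,ang 231.80871226132126 0.3554283662627393
corners [[-52.6, -54.7], [-64.2, -65.6], [-98.2, -31.2], [-85.8, -18.5]]
len 48.676747250650095 width 15.931470277072245 dir 0.8093157602432847
20 [-72.2 -45.6] R 212.6 ang 0.3826
25 [-75.7 -42. ] R 217.1 ang 0.3921
30 [-79.1 -38.4] R 221.7 ang 0.4013
35 [-82.6 -34.8] R 226.3 ang 0.41
40 [-86.  -31.2] R 230.9 ang 0.4184
tube [-43.07208218 -63.63325682] [-53.12348125 -59.87981634] [np.float64(0.35008213251500914), np.float64(0.3504954941220651)] 0.3573888521826755
```

Measured in the same picture, the stylus on the headshell's centre line is at ~0.417 rad and the target at 0.355. The arm is therefore 0.061 rad (14 mm) too far in. I'll push it back from the inner side, at a smaller radius to stay clear of the headshell: hover at turntable (-15,-30), descend gently, then push outwards.

Request:
{"fn": "arm_command", "kwargs": {"steps": [[[0, 0.03, 0.03, 0, 0], [0, 0.03, 0.03, 0, 0], [0, 0.03, 0.03, 0, 0], [0, 0.029, 0.023, 0, 0], [0, 0, 0, -0.04, 0]]]}}

```text
time_s: 10.22
ee_pos: [0.5746, -0.0611, 0.2132]
orientation: [-0.0, 0.991, -0.132, 0.003]
ft_force: [-0.0, -1.5, -1.1]
grip_width: 0.0001
grasp_force: 0.0
```

Request:
{"fn": "arm_command", "kwargs": {"steps": [[[0, 0, 0, -0.04, 0], [0, 0, 0, -0.03, 0], [0, 0, 0, -0.018, 0], [0, 0, 0, -0.01, 0], [0, 0, 0, 0, 0]]]}}

```text
time_s: 10.85
ee_pos: [0.5703, -0.0627, 0.114]
orientation: [0.0, 0.991, -0.133, -0.0]
ft_force: [0.2, -0.7, 0.4]
grip_width: -0.0004
grasp_force: 0.0
```

```bash
python3 - <<'E'
from fit import *
c=grab('wrist');print('wrist',tube(c,c['img'],.345,range(50,135,5)))
E
```

```text
TCP [ 0.57031559 -0.06272263  0.1140252 ] tt [-15.3 -29.4] F [ 0.23 -0.68  0.43] 10.85
tube n 15 width 11.0 swing 0.3332 offset at pivot 2.7 at r165 0.76 at 230 -0.01 res 0.18
wrist 0.3449663561076604
```

Request:
{"fn": "arm_command", "kwargs": {"steps": [[[0, 0, -0.006, 0, 0], [0, -0.001, -0.006, 0, 0], [0, 0, -0.005, 0, 0], [0, -0.001, -0.004, 0, 0], [0, 0, -0.003, 0, 0]]]}}

```text
time_s: 11.52
ee_pos: [0.5681, -0.0871, 0.1143]
orientation: [-0.0, 0.991, -0.134, -0.0]
ft_force: [0.7, -1.2, -0.3]
grip_width: -0.0
grasp_force: 0.0
```

Request:
{"fn": "arm_command", "kwargs": {"steps": [[[0, 0, -0.003, 0, 0], [0, -0.001, -0.003, 0, 0], [0, 0, -0.002, 0, 0], [0, 0, -0.002, 0, 0], [0, 0, 0, 0, 0]]]}}

```text
time_s: 12.15
ee_pos: [0.5672, -0.0969, 0.1143]
orientation: [0.0, 0.991, -0.133, 0.0]
ft_force: [0.1, 0.1, -0.1]
grip_width: 0.0001
grasp_force: 0.0
```

```bash
python3 - <<'E'
from fit import *
c=grab('wrist');print('wrist',tube(c,c['img'],.3,range(50,135,5)))
E
```

```text
TCP [ 0.56723252 -0.09689273  0.1142757 ] tt [-15.5 -63.7] F [ 0.05  0.14 -0.09] 12.15
tube n 15 width 10.6 swing 0.2734 offset at pivot 2.38 at r165 -2.01 at 230 -3.74 res 0.29
wrist 0.2837305900621118
```

Request:
{"fn": "arm_command", "kwargs": {"steps": [[[0, 0, 0.01, 0, 0], [0, 0, 0.015, 0, 0], [0, 0, 0.005, 0.03, 0], [0, 0, 0, 0.05, 0], [0, 0, 0, 0.05, 0]]]}}

```text
time_s: 12.82
ee_pos: [0.5668, -0.0654, 0.2455]
orientation: [-0.0, 0.991, -0.133, -0.0]
ft_force: [0.8, 0.5, -0.4]
grip_width: 0.0001
grasp_force: 0.0
```

Request:
{"fn": "arm_command", "kwargs": {"steps": [[[0, -0.03, -0.03, 0.008, 0], [0, -0.03, -0.03, 0, 0], [0, -0.03, -0.03, 0, 0], [0, -0.026, -0.02, 0, 0], [0, 0, 0, 0, 0]]]}}

```text
time_s: 13.45
ee_pos: [0.4499, -0.1768, 0.2523]
orientation: [-0.0, 0.991, -0.134, -0.0]
ft_force: [0.3, 0.3, 0.2]
grip_width: -0.0002
grasp_force: 0.0
```

Request:
{"fn": "arm_command", "kwargs": {"steps": [[[0, 0, 0, 0, 0]]]}}

```text
time_s: 13.58
ee_pos: [0.4518, -0.1761, 0.2525]
orientation: [-0.0, 0.991, -0.133, 0.0]
ft_force: [-0.5, 0.3, -0.1]
grip_width: 0.0003
grasp_force: 0.0
```

```bash
python3 - <<'E'
from fit import *
c=grab('wrist');print('now wrist',tube(c,c['img'],.29,range(90,185,5)))
print('target pred px',proj(c,[*(O+R@(np.array([-92.3,-44.3])/1000)),.0945]))
save(c,'w7c.png',(140,110,240,210),6)
ct=grab('top');print('now top',tube(ct,ct['img'],.28,range(50,185,5)))
E
```

```text
TCP [ 0.45180648 -0.17609265  0.25249753] tt [-123.9 -152.3] F [-0.47  0.28 -0.12] 13.575
tube n 17 width 10.4 swing 0.2802 offset at pivot 1.76 at r165 0.15 at 230 -0.49 res 0.31
now wrist 0.2878830809314444
target pred px (np.float64(198.7323890696938), np.float64(168.03387598482308))
tube n 21 width 9.5 swing 0.2745 offset at pivot 0.26 at r165 -0.64 at 230 -1.0 res 0.51
now top 0.27567034491872605
```

View pics/w7c.png

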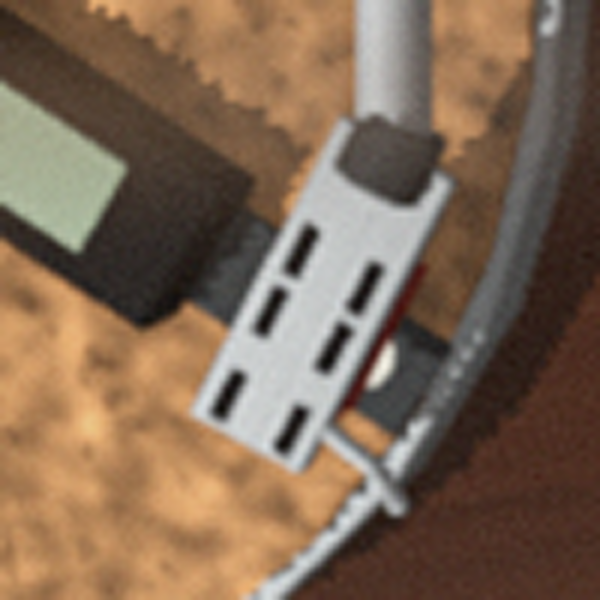

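The headshell now covers most of the target, with only a sliver showing at crop (380,362); the camera looks in obliquely from the right. I'll check the headshell centre line against the target in this frame.

```bash
python3 - <<'E'
from fit import *
c=grab('wrist')
Q=lambda u,v,z:tt(onz(c,140+u/6-.42,110+v/6-.42,z))
cs=[Q(*p,.1265) for p in[(340,118),(455,182),(303,472),(190,410)]]
a=(cs[0]+cs[1])/2;b=(cs[2]+cs[3])/2;d=b-a;L=np.hypot(*d);print('len',L,'width',np.hypot(*(cs[0]-cs[1])),np.hypot(*(cs[2]-cs[3])),'dir',np.arctan2(d[1],-d[0]))
T=np.array([-92.3,-44.3])
for f in(30,34,38,42):
    p=a+d/L*f;e=p-piv;print(f,p.round(1),'R',np.hypot(*e).round(1),'ang',np.arctan2(e[1],-e[0]).round(4),'dist to target',np.hypot(*(p-T)).round(1))
ba=Q(697/1,0,0) if 0 else None
# ball from top camera
ct=grab('top');hsv=cv2.cvtColor(ct['img'],cv2.COLOR_RGB2HSV);m=cv2.inRange(hsv,(0,150,80),(8,255,255));m[:,:370]=0;m[:,400:]=0;m[:130]=0;m[170:]=0
M=cv2.moments(m,True);p=onz(ct,M['m10']/M['m00'],M['m01']/M['m00'],.116);print('ball',p,tt(p))
E
```

```text
TCP [ 0.4519992  -0.17601559  0.25232478] tt [-123.7 -152.2] F [ 0.25  0.25 -0.38] 13.675
len 48.72826609542606 width 17.291963235470412 17.716811760780857 dir 0.744190275763038
30 [-83.8 -50.8] R 221.6 ang 0.3413 dist to target 10.7
34 [-86.7 -48.1] R 225.2 ang 0.3483 dist to target 6.8
38 [-89.7 -45.4] R 228.9 ang 0.355 dist to target 2.9
42 [-92.6 -42.7] R 232.6 ang 0.3616 dist to target 1.6
ball [ 0.61120651 -0.21641985  0.116     ] [  38.28164048 -179.151225  ]
```

The stylus (R = 230, 0.357 rad) is within ~1 mm of the target (0.3554 rad). Next is the cue lever: hover over the ball at (0.611,-0.217).

Request:
{"fn": "arm_command", "kwargs": {"steps": [[[0, 0.04, -0.01, 0, 0], [0, 0.045, -0.011, 0, 0], [0, 0.045, -0.011, 0, 0], [0, 0.028, -0.009, 0, 0], [0, 0, 0, -0.03, 0]]]}}

```text
time_s: 14.4
ee_pos: [0.6131, -0.2182, 0.2234]
orientation: [0.0, 0.991, -0.133, 0.002]
ft_force: [-0.5, -0.0, -0.3]
grip_width: 0.0002
grasp_force: 0.0
```

Request:
{"fn": "arm_command", "kwargs": {"steps": [[[0, 0, 0, -0.04, 0], [0, 0, 0, -0.03, 0], [0, 0, 0, -0.018, 0], [0, 0, 0, -0.008, 0], [0, 0, 0, 0, 0]]]}}

```text
time_s: 15.02
ee_pos: [0.6095, -0.2177, 0.1265]
orientation: [-0.0, 0.991, -0.133, 0.0]
ft_force: [0.3, 0.2, -0.5]
grip_width: 0.0
grasp_force: 0.0
```

```bash
python3 - <<'E'
from fit import *
c=grab('wrist');save(c,'w8.png',None,1.25)
hsv=cv2.cvtColor(c['img'],cv2.COLOR_RGB2HSV);m=cv2.inRange(hsv,(0,170,80),(6,255,255))
n,l,s,ce=cv2.connectedComponentsWithStats(m)
for i in range(1,n):
    if s[i,4]>15:print(s[i],ce[i],onz(c,*ce[i],.114))
print('tcp px',proj(c,s0:=bot.read_state()['ee_pos']))
E
```

```text
TCP [ 0.6094933  -0.21770578  0.12645871] tt [  36.7 -180.6] F [ 0.3   0.21 -0.5 ] 15.025
[299 236  20  16 113] [306.61946903 240.77876106] [ 0.61427253 -0.21395072  0.114     ]
tcp px (np.float64(315.9588581769606), np.float64(258.26313558108706))
```

View pics/w8.png

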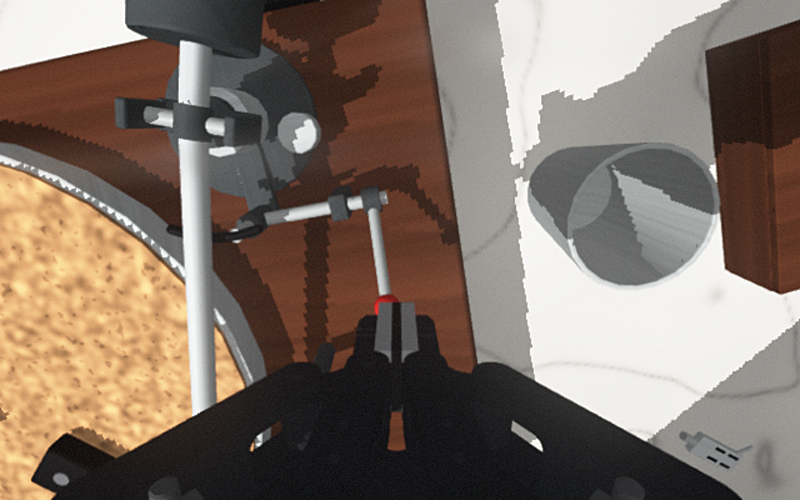

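The red ball at view (387,303) lies under the finger tips, ~2 mm left of their middle. I press down with a small correction.

Request:
{"fn": "arm_command", "kwargs": {"steps": [[[0, 0, 0.002, -0.004, 0], [0, 0, 0, -0.003, 0], [0, -0.002, 0, -0.004, 0], [0, -0.002, 0, -0.004, 0], [0, -0.001, 0, -0.004, 0]]]}}

```text
time_s: 15.7
ee_pos: [0.6039, -0.2158, 0.107]
orientation: [0.0, 0.991, -0.133, -0.0]
ft_force: [0.2, 0.5, 0.9]
grip_width: -0.0
grasp_force: 0.5
```

Request:
{"fn": "arm_command", "kwargs": {"steps": [[[0, -0.001, 0, -0.004, 0], [0, -0.001, 0, -0.004, 0], [0, -0.001, 0, -0.004, 0], [0, 0, 0, -0.004, 0], [0, 0, 0, -0.004, 0]]]}}

```text
time_s: 16.32
ee_pos: [0.6013, -0.2158, 0.087]
orientation: [0.0, 0.991, -0.133, 0.0]
ft_force: [0.3, -0.4, 0.7]
grip_width: 0.0002
grasp_force: 0.3
```

Request:
{"fn": "arm_command", "kwargs": {"steps": [[[0, 0, 0, -0.002, 0], [0, 0, 0, 0, 0], [0, 0, 0, 0, 0]]]}}

```text
time_s: 16.7
ee_pos: [0.6013, -0.2158, 0.0853]
orientation: [0.0, 0.991, -0.133, 0.0]
ft_force: [-0.6, -0.3, 0.4]
grip_width: 0.0001
grasp_force: 0.0
```

```bash
python3 - <<'E'
from fit import *
c=grab('wrist');print('wrist',tube(c,c['img'],.285,range(50,135,5)))
hsv=cv2.cvtColor(c['img'],cv2.COLOR_RGB2HSV);m=cv2.inRange(hsv,(0,170,80),(6,255,255))
n,l,s,ce=cv2.connectedComponentsWithStats(m)
for i in range(1,n):
    if s[i,4]>15:print(s[i],ce[i])
E
```

```text
TCP [ 0.60129977 -0.21578447  0.08533812] tt [  28.4 -179.3] F [-0.59 -0.3   0.38] 16.7
tube n 7 width 11.8 swing 0.2564 offset at pivot 1.96 at r165 -2.75 at 230 -4.61 res 0.07
wrist 0.2649689440993788
```

Request:
{"fn": "arm_command", "kwargs": {"steps": [[[0, 0, 0, -0.001, 0], [0, 0, 0, -0.001, 0], [0, 0, 0, 0, 0], [0, -0.001, 0, 0.02, 0], [0, -0.001, 0, 0.04, 0]]]}}

```text
time_s: 17.38
ee_pos: [0.5981, -0.2154, 0.1433]
orientation: [-0.0, 0.991, -0.133, -0.001]
ft_force: [1.1, 0.6, -0.1]
grip_width: 0.0002
grasp_force: 0.0
```

Request:
{"fn": "arm_command", "kwargs": {"steps": [[[0, 0, 0, 0.05, 0], [0, -0.04, 0.01, 0.055, 0], [0, -0.05, 0.014, 0.004, 0], [0, -0.058, 0.015, 0, 0], [0, 0, 0, 0, 0]]]}}

```text
time_s: 18.0
ee_pos: [0.4508, -0.1764, 0.2481]
orientation: [-0.0, 0.991, -0.134, -0.001]
ft_force: [0.0, 0.6, 0.1]
grip_width: -0.0001
grasp_force: 0.0
```

Request:
{"fn": "arm_command", "kwargs": {"steps": [[[0, 0, 0, 0, 0], [0, 0, 0, 0, 0]]]}}

```text
time_s: 18.25
ee_pos: [0.4562, -0.1781, 0.2478]
orientation: [0.0, 0.991, -0.133, 0.001]
ft_force: [-0.5, 0.9, -0.5]
grip_width: -0.0002
grasp_force: 0.0
```

```bash
python3 - <<'E'
from fit import *
c=grab('wrist');print('now wrist',tube(c,c['img'],.285,range(90,185,5)));save(c,'w9c.png',(140,110,240,210),6)
ct=grab('top');print('now top',tube(ct,ct['img'],.28,range(50,185,5)))
hsv=cv2.cvtColor(ct['img'],cv2.COLOR_RGB2HSV);m=cv2.inRange(hsv,(0,150,80),(8,255,255));m[:,:370]=0;m[:,400:]=0;m[:130]=0;m[175:]=0
M=cv2.moments(m,True);p=onz(ct,M['m10']/M['m00'],M['m01']/M['m00'],.081);print('ball top',tt(p))
E
```

```text
TCP [ 0.45617179 -0.17811613  0.24782059] tt [-119.4 -153.9] F [-0.46  0.95 -0.54] 18.25
tube n 16 width 10.3 swing 0.2678 offset at pivot 1.81 at r165 -1.02 at 230 -2.13 res 0.2
now wrist 0.275731875067429
tube n 21 width 9.5 swing 0.277 offset at pivot 0.18 at r165 -0.32 at 230 -0.52 res 0.55
now top 0.2777401876569314
ball top [  30.64576668 -178.54101674]
```

View pics/w9c.png

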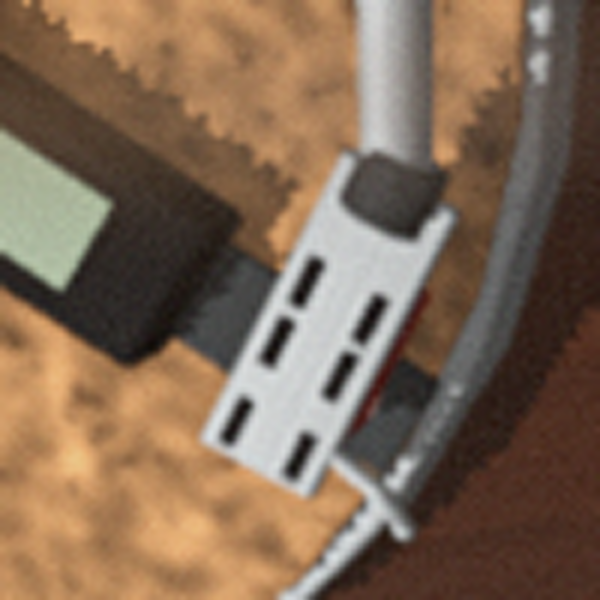

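The stylus has come down over the target: the headshell now covers the white disc completely, the top view shows no sideways motion (0.2777 against 0.2757 rad), and the gauge has not moved. The ball is at x = 30.6 mm and was pressed to ~79 mm height, so the lever is all the way down. I'm handing in.

```bash
python3 -c "
from bench import bot
print(bot.hand_in())"
```

```text
the job is handed in; nothing more can be done
None
```

I handed the job in with the stylus lowered over the gauge target (about 1 mm off by camera), after pushing the arm back from a 14 mm overshoot with the lift still up, and the cue lever pressed all the way down; hand-in gave no verdict.

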